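Seat a projector lens barrel in the V-rests of a test jig and hold it pressed home

TASK

Take the projector lens barrel from its wooden cradle, lay it in the two V-shaped rests of the lens-testing jig with its plain nose towards the lamp, and slide it along the rests into the lamp's hood until the nose is fully home against the bottom of the hood. Finish while still holding it there: the gripper stays on the barrel and keeps pressing it down with about 10 N, so that it bears firmly on both flanks of the Vs. Leave the spray bottle, the screwdriver and the circuit board where they are.

Things in the scene. Friction and masses are not known exactly. Their poses are not given: they have to be found in the camera images.
- barrel: Loose dark metal lens barrel: cylinder 36 mm in diameter, 170 mm long, 0.21 to 0.39 kg, lying level with its axis 42 mm above the bench. Origin on the axis at mid-length; x points along it to the plain nose (x = +85 mm). The tail has a thicker black focus ring, 46 mm in diameter, over x = -85 to -71 mm. Gripped across at x = +10 mm, the fingers stay clear of the rests throughout.
- nose (a point): Centre of the barrel's nose face, on its axis 85 mm ahead of the barrel's origin.
- cradle: Fixed wooden cradle: base plate 150 x 70 x 8 mm with two cross supports 12 mm thick at x = -49 and +54 mm (60 mm wide, tops at most 34 mm above the bench); open between them. Origin on the bench, straight below the middle of the stored barrel; x along the barrel towards its nose.
- jig: Fixed jig. Origin on the bench below the middle of the barrel when it is home; x along the seat axis to the lamp, y left, z up. Base 12 mm thick, 84 mm wide, x -90 to +145 mm. Two aluminium V-rests at x -66 to -48 and +36 to +54 mm, 61 mm wide, up to 45 mm high, an 84 mm gap between them for the fingers. A seated barrel's axis is level at y = 0, 50 mm above the bench.
- hood_mouth (a point): Centre of the lamp hood's open mouth, on the seat axis at jig x = +63 mm, 50 mm high. The hood is a fixed black tube, 56 mm outside, bore 40 mm, 22 mm deep. To slide in, first lay the barrel in the rests with its nose about 11 mm short of this point.
- hood_bottom (a point): Centre of the hood's flat bottom, at jig x = +85 mm, 50 mm high: where the nose's centre is when the barrel is home. Behind it is a grey lamp box, 66 mm wide, to jig x = +141 mm, its fins 89 mm high.
- v_left: Left-hand flanks (jig +y) of both V-rests, sloping at 45 degrees, rigid, fixed to the jig, with the jig's origin and axes; they touch the seated barrel along the line y = +12.7 mm, 37.3 mm above the bench.
- v_right: Right-hand flanks (jig -y) of both V-rests, likewise; line y = -12.7 mm, 37.3 mm above the bench.
- spray: Bystander: clear plastic bottle 48 mm in diameter and 130 mm high, standing; origin at the centre of its foot.
- driver: Bystander: screwdriver 170 mm long, lying loose; origin at its underside near the middle, x towards the blade.
- board: Bystander: green circuit board 85 x 110 mm with parts up to 24 mm high, lying loose; origin at the centre of its underside.
Mind the look-alikes: they are no part of the job. Leave any red or turquoise look-alike of the barrel alone.

How it is judged:
By the outcome, as a careful person would: the job done as asked, in the order asked, and still so for the second after the job is handed in, while the arm keeps its last pose, push and grip.
It also fails if it takes over 45 s, if anything falls off the work surface, if the arm or the gripper's body presses on something with over 40 N, if the wrist force passes 120 N, or if a joint passes its speed limit or range.

ROBOT

A 6-joint arm with a two-finger parallel gripper is mounted at the origin on the work surface. World frame = base frame: x ahead of the robot, y to its left, z up, the work surface at z = 0. Lengths are in m, angles in rad, forces in N, time in s.
With the tool pointing down it reaches from about 0.35 to 0.925 m from the base axis. Payload 6.4 kg.
Tool frame: the origin (TCP) lies between the finger pads; the fingertips stand 19 mm ahead of it and the grasp point (between the pads) is the TCP; z points along the fingers, y is the line along which they close (so a half turn about z gives the same grasp; the last joint's range is limited). The gripper opens to 94 mm and grips with 3 to 60 N. Pads are 16 mm wide; open, the fingers measure 119 mm over their backs; the gripper's body (75 mm by 177 mm) begins 78 mm behind the grasp point.
Start: joints at [1.121, 0.245, 1.558, -0, 1.339, -0.174], TCP at [0.177, 0.625, 0.224] pointing down, gripper open.
Joint ranges: [-3.13, 3.13], [-1.02, 2.26], [0.13, 2.54], [-0.95, 4.09], [0.21, 2.88], [-2.74, 2.74]. Speed limits (rad/s): [2.57, 2.57, 3.14, 3.14, 3.14, 3.14].

INTERFACE

Orientations are given as a 3x3 rotation matrix whose columns are the frame's x, y, z axes.
In Python, from station import robot gives the robot as it stands. The module is installed in compiled form; this text tells all that it offers.
- The arm moves only by the shell command python3 -m creep 'ROWS' [FORCE]. ROWS is JSON, a list of rows, each an object with "linear": the shift along the tool's x, y, z in cm, a list of three; "delta_rot": the turn, a rotation vector about the tool's x, y, z in degrees, a list of three; "claw": the finger opening in cm, from 0 to 9.4. A call has 1 to 20 rows; each row shifts and turns the commanded pose from where the row before left it, along the tool's axes as they then stand; what a row does not reach is not made up. A row lasts 1/12 s, in which the tool goes at most 41.7 mm and 7.16 degrees, less where a joint would pass 70% of its speed; a pose out of reach is approached as far as the arm can. A call is refused whole if a number of a shift passes 4.17 or a number of a turn 7.16, either way. A call with a gripper value outside its range is refused whole. The fingers move at their own pace and stop on an object; FORCE is the grip in N (left out, the last holds). Time passes only in rows, so rows that do not move let the fingers close. It gives the time, the measured TCP pose, the force, the opening and the grip force at its end, in the units of the state.
- robot.sense(): the state, without advancing time (a new reading comes with each control period).
- robot.get_image(name): name is "side" or "top" or "wrist"; returns the picture (384x512x3 uint8, red, green, blue); there is no depth.
- robot.camera_params(name): a dict with "vfov" (degrees; the focal length in pixels is half the picture's height over the tangent of half this angle, whatever the lens; pixels are square), "cx", "cy" (the principal point, pixels), "extrinsics" (4x4, takes a point from camera to world coordinates). Camera axes: x right, y down, z forward; pixel columns grow to the right and rows downward; lengths in m; the calibration is good to about 2 mm. A picture is of the moment at which its call begins: read the wrist's pose just before it. camera_params takes no time and is no camera call; for the wrist camera it gives the pose at the moment of the call.
- robot.hand_in(): hands the job in; it is judged then, once.
Trained networks look in the newest picture that a camera, given by its name, has taken for a name from the list of things; names that differ only in an ending like _2 or _b are one class to them, and where a whole thing is asked for, a point or a joint stands for the part that bears it (a point fixed in the world has none). Each returns a list of dicts, best first, with "score" (0 to 1); they miss things now and then, are a little off and sometimes report something else, mostly with a low value. They report only what shows in the picture. A call takes as long as a camera call. They do not tell look-alikes from the thing itself.
- robot.recognise(name, camera): "position" ([x, y, z] in m, in the coordinates of the camera as it stood for that picture, good to about 4 mm: the middle of the surface that is visible of it).
The state is a dict: "time": time; "joint_positions": joint angles; "qvel": joint speeds; "effort": joint torques, N m; "ee_pos": TCP position; "orientation": TCP orientation; "wrist_force": force on the tool from outside, world axes, zero at the start; "moment": the same for the moment, N m; "finger_gap": finger opening in m; "grip_force": force on a finger pad.
Only numpy, scipy, OpenCV 4.12 (cv2) and the standard library are available. Lean on these libraries where they do the work, as an engineer would, in place of code of your own. Each camera call takes 0.05 s, during which the arm holds its last target. There are 200 camera calls.

## Working session

There is one attempt and no reset: what is moved stays moved. The work goes in short steps, Python scripts to look and compute and a shell command to move; the robot and the scene stay as the last step left them, time stands still between calls to the robot, and variables do not carry over. Pictures are saved under pics/ and viewed, at most 10 in all, crops included, and the job is handed in when it is done.

```bash
mkdir -p pics
cat > h.py <<'E'
import numpy as np, cv2
from station import robot
def snap(c,f):
    im=robot.get_image(c); cv2.imwrite('pics/'+f,im[:,:,::-1]); return im
def rec(n,c):
    E=np.array(robot.camera_params(c)["extrinsics"]); out=[]
    for d in robot.recognise(n,c):
        p=E@np.r_[d["position"],1]; print(n,c,round(d["score"],2),p[:3].round(4),"px",px(c,p[:3]))
def K(c):
    p=robot.camera_params(c); f=192/np.tan(np.radians(p["vfov"])/2); return f,p["cx"],p["cy"],np.array(p["extrinsics"])
def px(c,P):
    f,cx,cy,E=K(c); q=np.linalg.inv(E)@np.r_[P,1]; return (np.array([cx,cy])+f*q[:2]/q[2]).round(0)
def ray(c,uv,z):
    f,cx,cy,E=K(c); d=E[:3,:3]@np.array([(uv[0]-cx)/f,(uv[1]-cy)/f,1]); o=E[:3,3]; return o+d*(z-o[2])/d[2]
E
python3 - <<'E'
from h import *
s=robot.sense(); print({k:np.round(v,3).tolist() for k,v in s.items()})
snap("top","t0.png"); 
for n in ["barrel","nose","cradle","jig","hood_mouth","hood_bottom","spray","driver","board"]: rec(n,"top")
snap("side","s0.png")
for n in ["barrel","nose","cradle","jig","hood_mouth"]: rec(n,"side")
print(robot.sense()["time"])
E
```

```text
{'time': 0.0, 'joint_positions': [1.121, 0.246, 1.559, -0.0, 1.339, -0.174], 'qvel': [-0.001, 0.001, 0.001, -0.0, 0.0, 0.001], 'effort': [-0.0, -41.583, -31.46, 0.069, 0.033, -0.0], 'ee_pos': [0.177, 0.625, 0.223], 'orientation': [[-0.962, 0.272, -0.001], [0.272, 0.962, -0.002], [0.0, -0.002, -1.0]], 'wrist_force': [0.324, -0.16, -0.104], 'moment': [-0.015, 0.05, -0.045], 'grip_force': 0.0, 'finger_gap': 0.094}
barrel top 0.95 [0.5021 0.1669 0.059 ] px [201. 185.]
barrel top 0.86 [0.6746 0.3447 0.0376] px [133. 124.]
barrel top 0.69 [0.186  0.3201 0.0334] px [137. 321.]
nose top 0.9 [0.6774 0.3423 0.0318] px [135. 123.]
nose top 0.62 [0.1843 0.329  0.0337] px [133. 321.]
nose top 0.57 [0.5035 0.1638 0.0589] px [202. 185.]
cradle top 0.61 [0.5045 0.1765 0.0067] px [200. 189.]
jig top 0.69 [ 0.5694 -0.1154  0.0094] px [311. 162.]
hood_mouth top 0.97 [ 0.5719 -0.1185  0.0066] px [312. 161.]
hood_bottom top 0.65 [ 0.5734 -0.1174  0.0125] px [312. 160.]
spray top 0.81 [0.7479 0.179  0.0838] px [195.  88.]
driver top 0.93 [ 0.7636 -0.0812  0.024 ] px [295.  91.]
board top 0.55 [ 0.7656 -0.2339  0.0076] px [350.  91.]
barrel side 0.8 [0.6699 0.3349 0.03  ] px [245. 148.]
barrel side 0.57 [0.1952 0.2441 0.0302] px [130. 202.]
barrel side 0.56 [0.4896 0.1352 0.0528] px [237. 180.]
nose side 0.69 [0.4818 0.1295 0.0543] px [236. 181.]
nose side 0.64 [0.6683 0.333  0.0357] px [245. 147.]
nose side 0.5 [ 0.6118 -0.1993  0.0382] px [348. 222.]
nose side 0.49 [0.1935 0.2473 0.0339] px [128. 200.]
nose side 0.21 [ 0.7616 -0.2392  0.0053] px [393. 220.]
cradle side 0.61 [0.493  0.1549 0.0073] px [234. 189.]
cradle side 0.44 [ 0.5721 -0.2123  0.0313] px [342. 232.]
jig side 0.73 [ 0.5689 -0.1168  0.0156] px [314. 220.]
hood_mouth side 0.67 [ 0.5643 -0.114   0.0226] px [312. 218.]
hood_mouth side 0.22 [0.4921 0.1554 0.0083] px [234. 189.]
0.8
```

View pics/t0.png

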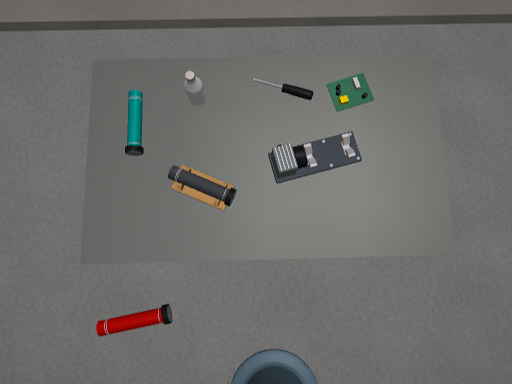

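View pics/s0.png

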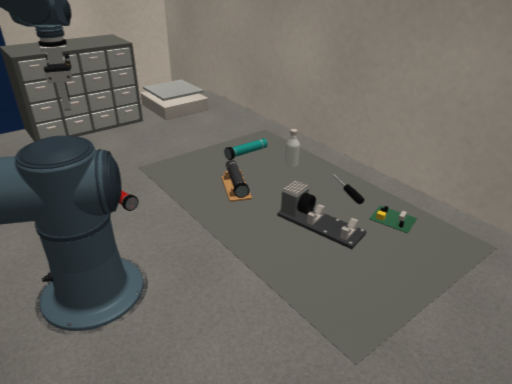

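The top view shows the dark barrel from about (170,172), the nose, to (236,198), the black ring. The jig's lamp is at (285,158), with the rests at (310,155) and (348,146). The red and turquoise barrels are look-alikes. I'll zoom in on both regions.

Run:
```python
from h import *
im=cv2.imread('pics/t0.png')
a=cv2.resize(im[155:215,160:260],(800,480),interpolation=cv2.INTER_CUBIC)[:, :]
b=cv2.resize(im[125:187,262:366],(800,477),interpolation=cv2.INTER_CUBIC)
c=np.vstack([cv2.resize(a,(500,300)),cv2.resize(b,(500,298))]); cv2.imwrite('pics/z0.png',c)
```

```text
(no output)
```

View pics/z0.png

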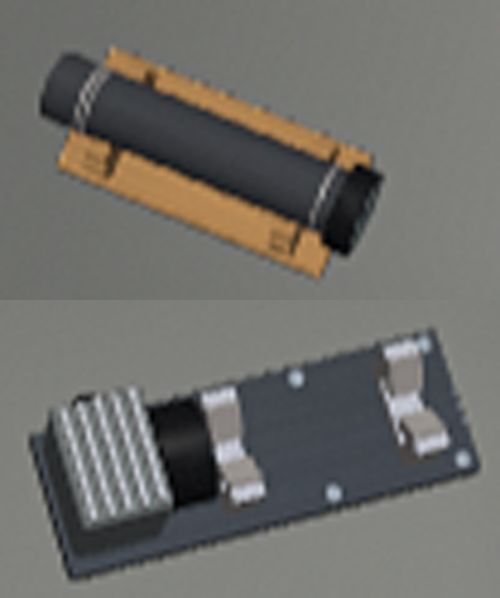

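The barrel's nose is at upper left and its black ring at lower right, with two cradle supports. The jig's lamp and hood are on the left, with the Vs opening to the right. I'll work out both poses from the plate corners.

```bash
cat >> h.py <<'E'
def seg(A,B): d=np.array(B)-A; return np.degrees(np.arctan2(d[1],d[0]))
E
python3 - <<'E'
from h import *
g=lambda l,s,ox,oy,z:np.array([ray("top",(ox+u/s-.4,oy+v/s-.4),z) for u,v in l])
c=g([(110,47),(62,165),(325,275),(375,155)],5,160,155,.008); print("cradle",c.mean(0).round(4),seg((c[2]+c[3])[:2]/2,(c[0]+c[1])[:2]/2))
b=g([(58,87),(355,212)],5,160,155,.045); print("barrel",b.round(4),b.mean(0),seg(b[1][:2],b[0][:2]), np.linalg.norm(b[0]-b[1]))
j=g([(32,137),(72,278),(478,167),(435,30)],4.808,262,125,.012); L=(j[0]+j[1])/2; R=(j[2]+j[3])/2
th=seg(R[:2],L[:2]); print("jig ends",L,R,np.linalg.norm(L-R),th,"origin",R+(L-R)*90/235)
s=robot.sense(); print("tool yaw x",np.degrees(np.arctan2(s["orientation"][1][0],s["orientation"][0][0])))
print(K("wrist"))
E
```

```text
cradle [0.5096 0.1676 0.008 ] 65.92415863909957
barrel [[0.5413 0.2426 0.045 ]
 [0.4739 0.0946 0.045 ]] [0.50757367 0.16862002 0.045     ] 65.52245817642057 0.16258142972737474
jig ends [ 0.55471377 -0.01358627  0.012     ] [ 0.61116206 -0.23879997  0.012     ] 0.23218013988434735 104.07092314858252 origin [ 0.58954357 -0.15254791  0.012     ]
tool yaw x 164.19839197616383
(np.float64(310.1372309346301), 263.5857059975472, 194.07577991676118, array([[ 0.27184074,  0.93725843,  0.21828705,  0.11306583],
       [ 0.96234166, -0.26450237, -0.06274579,  0.64282726],
       [-0.00107158,  0.22712359, -0.97386535,  0.3845849 ],
       [ 0.        ,  0.        ,  0.        ,  1.        ]]))
```

```bash
python3 -m creep '[{"linear":[0,0,0],"delta_rot":[0,0,7.03],"claw":9.4},{"linear":[0,0,0],"delta_rot":[0,0,7.03],"claw":9.4},{"linear":[0,0,0],"delta_rot":[0,0,7.03],"claw":9.4},{"linear":[0,0,0],"delta_rot":[0,0,7.03],"claw":9.4},{"linear":[0,0,0],"delta_rot":[0,0,7.03],"claw":9.4},{"linear":[0,0,0],"delta_rot":[0,0,7.03],"claw":9.4},{"linear":[0,0,0],"delta_rot":[0,0,7.03],"claw":9.4},{"linear":[0,0,0],"delta_rot":[0,0,7.03],"claw":9.4},{"linear":[0,0,0],"delta_rot":[0,0,7.03],"claw":9.4},{"linear":[0,0,0],"delta_rot":[0,0,7.03],"claw":9.4},{"linear":[0,0,0],"delta_rot":[0,0,7.03],"claw":9.4},{"linear":[0,0,0],"delta_rot":[0,0,7.03],"claw":9.4},{"linear":[0,0,0],"delta_rot":[0,0,7.03],"claw":9.4},{"linear":[0,0,0],"delta_rot":[0,0,7.03],"claw":9.4}]'
python3 -m creep '[{"linear":[-1.5,2.7,0],"delta_rot":[0,0,0],"claw":9.4},{"linear":[-1.5,2.7,0],"delta_rot":[0,0,0],"claw":9.4},{"linear":[-1.5,2.7,0],"delta_rot":[0,0,0],"claw":9.4},{"linear":[-1.5,2.7,0],"delta_rot":[0,0,0],"claw":9.4},{"linear":[-1.5,2.7,0],"delta_rot":[0,0,0],"claw":9.4},{"linear":[-1.5,2.7,0],"delta_rot":[0,0,0],"claw":9.4},{"linear":[-1.5,2.7,0],"delta_rot":[0,0,0],"claw":9.4},{"linear":[-1.5,2.7,0],"delta_rot":[0,0,0],"claw":9.4},{"linear":[-1.5,2.7,0],"delta_rot":[0,0,0],"claw":9.4},{"linear":[-1.5,2.7,0],"delta_rot":[0,0,0],"claw":9.4},{"linear":[-1.5,2.7,0],"delta_rot":[0,0,0],"claw":9.4},{"linear":[-1.5,2.7,0],"delta_rot":[0,0,0],"claw":9.4},{"linear":[-1.5,2.7,0],"delta_rot":[0,0,0],"claw":9.4},{"linear":[-1.5,2.7,0],"delta_rot":[0,0,0],"claw":9.4},{"linear":[-1.5,2.7,0],"delta_rot":[0,0,0],"claw":9.4},{"linear":[-1.5,2.7,0],"delta_rot":[0,0,0],"claw":9.4},{"linear":[-1.5,2.7,0],"delta_rot":[0,0,0],"claw":9.4},{"linear":[-1.5,3,0],"delta_rot":[0,0,0],"claw":9.4},{"linear":[0,0,0],"delta_rot":[0,0,0],"claw":9.4},{"linear":[0,0,0],"delta_rot":[0,0,0],"claw":9.4}]'
python3 - <<'E'
from h import *
snap("wrist","w0.png"); rec("barrel","wrist"); rec("nose","wrist"); rec("cradle","wrist"); print(K("wrist")[3].round(3)); print(px("wrist",[.5492,.2461,.042]),px("wrist",[.4776,.0910,.042]))
E
```

```text
time: 1.97
ee_pos: [0.177, 0.6255, 0.2245]
orientation: [[0.416, 0.909, -0.0], [0.909, -0.416, -0.0], [-0.0, -0.0, -1.0]]
wrist_force: [-0.5, -0.0, -0.7]
finger_gap: 0.0939
grip_force: 0.0
time: 3.63
ee_pos: [0.5128, 0.1776, 0.2245]
orientation: [[0.413, 0.911, -0.0], [0.911, -0.413, 0.0], [0.0, -0.0, -1.0]]
wrist_force: [0.2, 0.2, 0.1]
finger_gap: 0.0941
grip_force: 0.0
barrel wrist 0.9 [0.6097 0.3288 0.0324] px [292.   9.]
barrel wrist 0.65 [0.5046 0.1706 0.0535] px [262. 192.]
barrel wrist 0.57 [0.2129 0.2562 0.027 ] px [ 12. 221.]
nose wrist 0.69 [0.5101 0.1684 0.0592] px [267. 193.]
nose wrist 0.61 [0.6018 0.3286 0.0334] px [285.  13.]
nose wrist 0.55 [0.2103 0.2562 0.0312] px [  8. 223.]
cradle wrist 0.62 [0.511  0.1771 0.0094] px [265. 178.]
[[ 0.913 -0.398 -0.093  0.537]
 [-0.408 -0.889 -0.208  0.239]
 [ 0.     0.228 -0.974  0.385]
 [ 0.     0.     0.     1.   ]]
[271. 110.] [269. 259.]
```

View pics/w0.png

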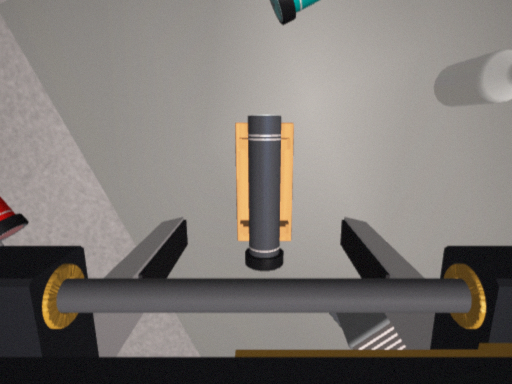

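The wrist view shows the barrel upright at column ≈264, with its nose edge at row ≈114 and its tail ring at rows 247–269. It lies between the fingers as expected. I'll refine the axis line and the mid-point.

Run:
```python
from h import *
im=cv2.imread('pics/w0.png'); hsv=cv2.cvtColor(im,cv2.COLOR_BGR2HSV)
for r in (126,160,185,210,240,258):
    x=im[r,225:305].astype(int); m=np.where(x.sum(1)<230)[0]; m=m[(m>15)&(m<65)]; print(r,m.min()+225,m.max()+225,(m.min()+m.max())/2+225)
print("col", [(r,int(im[r,265].sum())) for r in list(range(108,124))+list(range(132,142))+list(range(244,274,2))])
s=robot.sense(); R=np.array(s["orientation"]);p=np.array(s["ee_pos"])
for n,uv,z in [("nose",(265,114),.058),("c126",(264.5,126),.055),("c240",(264,240),.055),("ringend",(264,269),.055),("ringfront",(264,247),.06)]:
    q=ray("wrist",uv,z); print(n,q.round(4),"tool cm",((q-p)@R*100).round(2))
```

```text
126 248 280 264.0
160 249 279 264.0
185 249 279 264.0
210 249 278 263.5
240 250 278 264.0
258 245 282 263.5
col [(108, 516), (109, 515), (110, 506), (111, 520), (112, 519), (113, 517), (114, 588), (115, 555), (116, 319), (117, 285), (118, 284), (119, 273), (120, 288), (121, 284), (122, 281), (123, 276), (132, 284), (133, 304), (134, 463), (135, 669), (136, 650), (137, 369), (138, 459), (139, 618), (140, 561), (141, 321), (244, 270), (246, 277), (248, 271), (250, 414), (252, 520), (254, 262), (256, 265), (258, 91), (260, 119), (262, 134), (264, 124), (266, 114), (268, 107), (270, 201), (272, 433)]
nose [0.5415 0.245  0.058 ] tool cm [ 7.2   0.08 16.64]
c126 [0.5362 0.2342 0.055 ] tool cm [ 6.    0.03 16.94]
c240 [0.4843 0.1195 0.055 ] tool cm [-6.590e+00 -1.000e-02  1.694e+01]
ringend [0.4698 0.087  0.055 ] tool cm [-1.016e+01 -1.000e-02  1.694e+01]
ringfront [0.4817 0.1137 0.06  ] tool cm [-7.230e+00 -1.000e-02  1.644e+01]
```

```bash
python3 -m creep '[{"linear":[-0.1,0,1.8],"delta_rot":[0,0,0],"claw":9.4},{"linear":[0,0,2.2],"delta_rot":[0,0,0],"claw":9.4},{"linear":[0,0,2.2],"delta_rot":[0,0,0],"claw":9.4},{"linear":[0,0,2.2],"delta_rot":[0,0,0],"claw":9.4},{"linear":[0,0,2.2],"delta_rot":[0,0,0],"claw":9.4},{"linear":[0,0,2.2],"delta_rot":[0,0,0],"claw":9.4},{"linear":[0,0,2.2],"delta_rot":[0,0,0],"claw":9.4},{"linear":[0,0,1.8],"delta_rot":[0,0,0],"claw":9.4},{"linear":[0,0,1.0],"delta_rot":[0,0,0],"claw":9.4},{"linear":[0,0,0.45],"delta_rot":[0,0,0],"claw":9.4},{"linear":[0,0,0],"delta_rot":[0,0,0],"claw":9.4}]'
python3 -m creep '[{"linear":[0,0,0],"delta_rot":[0,0,0],"claw":0},{"linear":[0,0,0],"delta_rot":[0,0,0],"claw":0},{"linear":[0,0,0],"delta_rot":[0,0,0],"claw":0},{"linear":[0,0,0],"delta_rot":[0,0,0],"claw":0},{"linear":[0,0,0],"delta_rot":[0,0,0],"claw":0},{"linear":[0,0,0],"delta_rot":[0,0,0],"claw":0},{"linear":[0,0,0],"delta_rot":[0,0,0],"claw":0},{"linear":[0,0,0],"delta_rot":[0,0,0],"claw":0},{"linear":[0,0,0],"delta_rot":[0,0,0],"claw":0},{"linear":[0,0,0],"delta_rot":[0,0,0],"claw":0}]' 40
```

```text
time: 4.75
ee_pos: [0.511, 0.1782, 0.0414]
orientation: [[0.409, 0.912, -0.001], [0.912, -0.409, -0.0], [-0.001, -0.001, -1.0]]
wrist_force: [0.4, -0.4, 0.4]
finger_gap: 0.0939
grip_force: 0.0
time: 5.58
ee_pos: [0.5129, 0.1773, 0.0424]
orientation: [[0.41, 0.912, 0.003], [0.912, -0.41, -0.001], [0.0, 0.003, -1.0]]
wrist_force: [3.1, -2.6, 0.4]
finger_gap: 0.0352
grip_force: 40.0
```

```bash
python3 -m creep '[{"linear":[0,0,-0.6],"delta_rot":[0,0,0],"claw":0},{"linear":[0,0,-1.2],"delta_rot":[0,0,0],"claw":0},{"linear":[0,0,-1.8],"delta_rot":[0,0,0],"claw":0},{"linear":[0,0,-2],"delta_rot":[0,0,0],"claw":0},{"linear":[0,0,-2],"delta_rot":[0,0,0],"claw":0},{"linear":[0,0,-2],"delta_rot":[0,0,0],"claw":0},{"linear":[0,0,-1.8],"delta_rot":[0,0,0],"claw":0},{"linear":[0,0,-0.8],"delta_rot":[0,0,0],"claw":0},{"linear":[0,0,0],"delta_rot":[0,0,-4],"claw":0},{"linear":[0,0,0],"delta_rot":[0,0,-5],"claw":0},{"linear":[0,0,0],"delta_rot":[0,0,-5],"claw":0},{"linear":[0,0,0],"delta_rot":[0,0,-5],"claw":0},{"linear":[0,0,0],"delta_rot":[0,0,-5],"claw":0},{"linear":[0,0,0],"delta_rot":[0,0,-5],"claw":0},{"linear":[0,0,0],"delta_rot":[0,0,-5],"claw":0},{"linear":[0,0,0],"delta_rot":[0,0,-4.3],"claw":0}]'
python3 -m creep '[{"linear":[-1,0,0],"delta_rot":[0,0,0],"claw":0},{"linear":[-2,0,0],"delta_rot":[0,0,0],"claw":0},{"linear":[-2.7,0,0],"delta_rot":[0,0,0],"claw":0},{"linear":[-2.7,0,0],"delta_rot":[0,0,0],"claw":0},{"linear":[-2.7,0,0],"delta_rot":[0,0,0],"claw":0},{"linear":[-2.7,0,0],"delta_rot":[0,0,0],"claw":0},{"linear":[-2.7,0,0],"delta_rot":[0,0,0],"claw":0},{"linear":[-2.7,0,0],"delta_rot":[0,0,0],"claw":0},{"linear":[-2.7,0,0],"delta_rot":[0,0,0],"claw":0},{"linear":[-2.7,0,0],"delta_rot":[0,0,0],"claw":0},{"linear":[-2.7,0,0],"delta_rot":[0,0,0],"claw":0},{"linear":[-2.7,0,0],"delta_rot":[0,0,0],"claw":0},{"linear":[-2.7,0,0],"delta_rot":[0,0,0],"claw":0},{"linear":[-2,-0.4,0],"delta_rot":[0,0,0],"claw":0},{"linear":[-1.5,-0.1,0],"delta_rot":[0,0,0],"claw":0},{"linear":[-0.7,0,0],"delta_rot":[0,0,0],"claw":0},{"linear":[0,0,0],"delta_rot":[0,0,0],"claw":0},{"linear":[0,0,0],"delta_rot":[0,0,0],"claw":0},{"linear":[0,0,0],"delta_rot":[0,0,0],"claw":0}]'
python3 - <<'E'
from h import *
im=snap("wrist","w1.png"); rec("jig","wrist"); rec("hood_mouth","wrist"); rec("barrel","wrist"); rec("nose","wrist")
snap("side","s1.png"); s=cv2.imread("pics/s1.png")[150:270,240:400]
cv2.imwrite("pics/c1.png",np.hstack([cv2.imread("pics/w1.png"),cv2.copyMakeBorder(cv2.resize(s,(288,216)),0,168,0,0,0)]))
print(robot.sense()["time"])
E
```

```text
time: 6.92
ee_pos: [0.5107, 0.1778, 0.1633]
orientation: [[-0.247, 0.969, -0.002], [0.969, 0.247, 0.0], [0.001, -0.002, -1.0]]
wrist_force: [-0.4, -0.7, -3.6]
finger_gap: 0.035
grip_force: 40.0
time: 8.5
ee_pos: [0.5964, -0.1803, 0.1637]
orientation: [[-0.244, 0.97, -0.001], [0.97, 0.244, 0.001], [0.001, -0.0, -1.0]]
wrist_force: [0.4, -0.2, -3.6]
finger_gap: 0.0352
grip_force: 40.0
jig wrist 0.72 [ 0.5648 -0.0702  0.076 ] px [260.  53.]
hood_mouth wrist 0.85 [ 0.5685 -0.0733  0.0761] px [264.  59.]
barrel wrist 0.67 [ 0.5871 -0.1539  0.1758] px [260. 199.]
barrel wrist 0.28 [ 0.7636 -0.0827  0.0239] px [460. 134.]
nose wrist 0.75 [ 0.5927 -0.1545  0.1816] px [271. 205.]
8.8
```

View pics/c1.png

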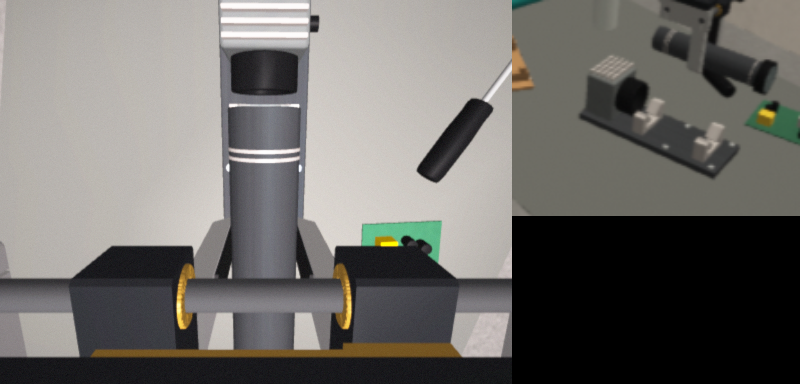

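The wrist view shows the held barrel at columns ≈229–300, nose edge at row ≈106. The hood is at columns ≈231–298 with its mouth at row ≈93, and the fins end at row ≈50. It is nearly aligned, and the side view shows the barrel level. Next I'll measure the edges.

Run:
```python
from h import *
im=cv2.imread('pics/w1.png').astype(int); g=im.sum(2)
def edges(r,a,b,n=6):
    d=np.abs(np.diff(cv2.GaussianBlur(g[r-1:r+2].mean(0).reshape(1,-1).astype(np.float32),(3,1),0)[0])); idx=[i for i in range(a,b) if d[i]>35 and d[i]==d[i-2:i+3].max()]
    return [(i+.5,int(d[i])) for i in idx]
for r in (10,30,45,65,75,85,115,130,145,180,200,215): print(r,edges(r,205,325))
c=g[:,255:275].mean(1); d=np.abs(np.diff(c)); print("rows",[(i+.5,int(d[i])) for i in range(2,170) if d[i]>25 and d[i]==d[i-1:i+2].max()])
```

```text
10 [(217.5, 60), (310.5, 46)]
30 [(220.5, 69), (309.5, 151), (317.5, 169)]
45 [(218.5, 97), (221.5, 50), (309.5, 81)]
65 [(219.5, 111), (230.5, 102), (297.5, 117), (308.5, 114)]
75 [(219.5, 110), (230.5, 108), (297.5, 104), (308.5, 89)]
85 [(219.5, 103), (230.5, 111), (296.5, 96), (307.5, 116)]
115 [(220.5, 111), (227.5, 85), (300.5, 52), (306.5, 115)]
130 [(221.5, 88), (227.5, 82), (299.5, 50), (306.5, 101)]
145 [(221.5, 119), (228.5, 69), (299.5, 56), (305.5, 115)]
180 [(222.5, 120), (228.5, 65), (298.5, 57), (304.5, 118)]
200 [(222.5, 113), (229.5, 84), (297.5, 63), (303.5, 125)]
215 [(223.5, 107), (229.5, 76), (297.5, 61), (303.5, 110)]
rows [(2.5, 107), (8.5, 167), (11.5, 46), (16.5, 80), (22.5, 144), (25.5, 49), (31.5, 85), (37.5, 133), (39.5, 51), (49.5, 102), (88.5, 33), (94.5, 106), (103.5, 150), (106.5, 135), (149.5, 279), (153.5, 226), (158.5, 233), (162.5, 291)]
```

Run:
```python
from h import *
s=robot.sense(); R=np.array(s["orientation"]);p=np.array(s["ee_pos"]); print(p,np.degrees(np.arctan2(R[1,0],R[0,0])))
for n,uv,z in [("base65",(264,65),.012),("base115",(263.5,115),.012),("base180",(263.5,180),.012),("base215",(263.5,215),.012),("hood",(264,65),.06),("hood85",(263.5,85),.06),("mouth_top",(264,94.5),.078),("fin_front",(264,49.5),.089),
 ("nose_top105",(264,105),.1817),("barrel115",(264,115),.17),("barrel145",(264,145),.17),("barrel200",(263.5,200),.17)]:
    q=ray("wrist",uv,z); print(n,"tool mm",((q-p)@R*1000).round(1))
```

```text
[ 0.59669854 -0.18089257  0.16403395] 104.11722958905722
base65 tool mm [117.   -0.9 152. ]
base115 tool mm [ 71.4  -1.3 152. ]
base180 tool mm [  6.9  -1.3 152. ]
base215 tool mm [-30.4  -1.3 152. ]
hood tool mm [109.   -0.9 104. ]
hood85 tool mm [ 93.9  -1.3 104. ]
mouth_top tool mm [85.1 -0.9 86. ]
fin_front tool mm [114.4  -1.   75. ]
nose_top105 tool mm [ 72.3  -1.  -17.7]
barrel115 tool mm [68.2 -1.  -6. ]
barrel145 tool mm [53.9 -1.  -6. ]
barrel200 tool mm [26.  -1.2 -6. ]
```

Laterally and in angle the barrel and the jig axis agree within about 0.3 mm, and the nose is about 13–16 mm short of the mouth. I'll go 3 mm forward and then down to just above the seat.

```bash
python3 -m creep '[{"linear":[0.3,0,0.6],"delta_rot":[0,0,0],"claw":0},{"linear":[0,0,1.2],"delta_rot":[0,0,0],"claw":0},{"linear":[0,0,1.6],"delta_rot":[0,0,0],"claw":0},{"linear":[0,0,1.6],"delta_rot":[0,0,0],"claw":0},{"linear":[0,0,1.6],"delta_rot":[0,0,0],"claw":0},{"linear":[0,0,1.4],"delta_rot":[0,0,0],"claw":0},{"linear":[0,0,1.0],"delta_rot":[0,0,0],"claw":0},{"linear":[0,0,0.7],"delta_rot":[0,0,0],"claw":0},{"linear":[0,0,0.4],"delta_rot":[0,0,0],"claw":0},{"linear":[0,0,0.3],"delta_rot":[0,0,0],"claw":0},{"linear":[0,0,0.2],"delta_rot":[0,0,0],"claw":0},{"linear":[0,0,0],"delta_rot":[0,0,0],"claw":0},{"linear":[0,0,0],"delta_rot":[0,0,0],"claw":0}]'
python3 - <<'E'
from h import *
im=snap("wrist","w2.png"); snap("side","s2.png"); s=cv2.imread("pics/s2.png")[150:270,240:400]
cv2.imwrite("pics/c2.png",np.hstack([cv2.imread("pics/w2.png"),cv2.copyMakeBorder(cv2.resize(s,(288,216),interpolation=cv2.INTER_CUBIC),0,168,0,0,0)]))
s=robot.sense(); print(s["time"],s["ee_pos"],s["wrist_force"],s["moment"])
E
```

```text
time: 9.88
ee_pos: [0.5964, -0.1787, 0.0586]
orientation: [[-0.243, 0.97, 0.001], [0.97, 0.243, -0.001], [-0.001, 0.001, -1.0]]
wrist_force: [0.1, -0.1, -3.1]
finger_gap: 0.0347
grip_force: 40.0
9.9833 [ 0.59639988 -0.17875618  0.05866662] [-0.54617077  1.06957614 -3.57801707] [0.01925257 0.08837884 0.02131387]
```

View pics/c2.png

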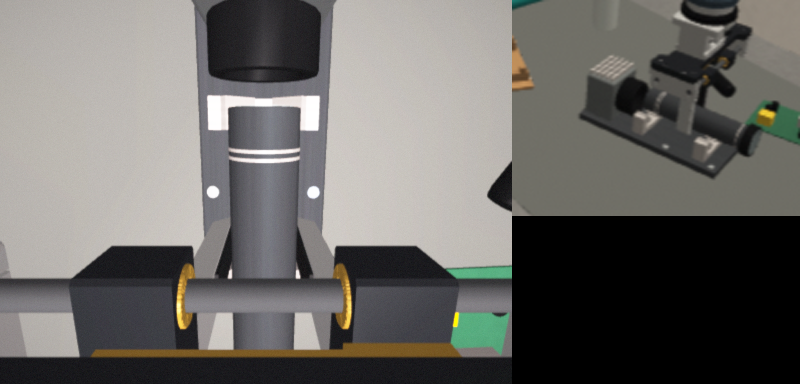

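The nose edge (row ≈107) lies over the front V-rest (rows 96–130, columns 208–319). The hood mouth's lower rim is at row ≈80, so the barrel is centred and short of the mouth.

Run:
```python
from h import *
s=robot.sense(); R=np.array(s["orientation"]);p=np.array(s["ee_pos"])
im=cv2.imread('pics/w2.png').astype(int); g=im.sum(2)
for r in (40,105,120,200):
    d=np.abs(np.diff(g[r-1:r+2].mean(0))); print(r,[(i+.5,int(d[i])) for i in range(190,340) if d[i]>40 and d[i]==d[i-1:i+2].max()])
for n,uv,z in [("Vfar",(263.5,96),.045),("Vnear",(263.5,130),.045),("mouth_top",(264,67),.078),("mouth_bot",(264,80),.022),("nose_top",(264,107),.0767),("barrel",(264.3,115),.065),("barrel",(263.7,200),.065),("hood",(263.7,40),.06)]:
    q=ray("wrist",uv,z); print(n,"tool mm",((q-p)@R*1000).round(1))
```

```text
40 [(195.5, 179), (197.5, 44), (206.5, 158), (319.5, 184), (331.5, 151)]
105 [(197.5, 126), (206.5, 194), (220.5, 40), (319.5, 201), (327.5, 121)]
120 [(198.5, 189), (207.5, 287), (220.5, 43), (227.5, 332), (299.5, 234), (318.5, 250), (327.5, 170)]
200 [(201.5, 161), (229.5, 145), (297.5, 102), (323.5, 163)]
Vfar tool mm [78.5 -1.3 13.6]
Vnear tool mm [60.6 -1.3 13.6]
mouth_top tool mm [ 87.7  -1.1 -19.4]
mouth_bot tool mm [89.4 -1.  36.6]
nose_top tool mm [ 71.4  -1.1 -18.1]
barrel tool mm [68.2 -0.9 -6.4]
barrel tool mm [26.1 -1.2 -6.4]
hood tool mm [102.5  -1.2  -1.4]
```

```bash
python3 -m creep '[{"linear":[0.2,0,0],"delta_rot":[0,0,0],"claw":0},{"linear":[0.2,0,0.2],"delta_rot":[0,0,0],"claw":0},{"linear":[0,0,0.2],"delta_rot":[0,0,0],"claw":0},{"linear":[0,0,0.2],"delta_rot":[0,0,0],"claw":0},{"linear":[0,0,0.1],"delta_rot":[0,0,0],"claw":0},{"linear":[0,0,0],"delta_rot":[0,0,0],"claw":0},{"linear":[0,0,0],"delta_rot":[0,0,0],"claw":0}]'
python3 -m creep '[{"linear":[0,0,0.1],"delta_rot":[0,0,0],"claw":0},{"linear":[0,0,0],"delta_rot":[0,0,0],"claw":0},{"linear":[0,0,0],"delta_rot":[0,0,0],"claw":0}]'
```

```text
time: 10.57
ee_pos: [0.5949, -0.1747, 0.0508]
orientation: [[-0.243, 0.97, -0.0], [0.97, 0.243, 0.0], [0.0, -0.0, -1.0]]
wrist_force: [0.5, 0.3, -3.6]
finger_gap: 0.0353
grip_force: 40.0
time: 10.82
ee_pos: [0.595, -0.1748, 0.0502]
orientation: [[-0.243, 0.97, 0.0], [0.97, 0.243, -0.0], [-0.0, -0.0, -1.0]]
wrist_force: [-0.8, 0.4, -1.2]
finger_gap: 0.0352
grip_force: 40.0
```

Contact is starting. I'll press a little more, in small steps.

```bash
python3 -m creep '[{"linear":[0,0,0.05],"delta_rot":[0,0,0],"claw":0},{"linear":[0,0,0],"delta_rot":[0,0,0],"claw":0},{"linear":[0,0,0],"delta_rot":[0,0,0],"claw":0}]'
python3 -m creep '[{"linear":[0,0,0.05],"delta_rot":[0,0,0],"claw":0},{"linear":[0,0,0],"delta_rot":[0,0,0],"claw":0},{"linear":[0,0,0],"delta_rot":[0,0,0],"claw":0}]'
python3 -c "
from h import *
s=robot.sense();print(s['wrist_force'],s['moment'])"
```

```text
time: 11.07
ee_pos: [0.5951, -0.1748, 0.0501]
orientation: [[-0.243, 0.97, -0.0], [0.97, 0.243, -0.0], [-0.0, -0.0, -1.0]]
wrist_force: [-5.1, 2.1, 4.5]
finger_gap: 0.0348
grip_force: 40.0
time: 11.32
ee_pos: [0.5951, -0.1748, 0.0501]
orientation: [[-0.243, 0.97, -0.0], [0.97, 0.243, -0.0], [-0.0, -0.0, -1.0]]
wrist_force: [-6.0, -0.2, 8.6]
finger_gap: 0.0355
grip_force: 40.0
[-6.02739347 -0.21826263  8.571853  ] [0.3288643  0.9760896  0.03672392]
```

```bash
python3 -m creep '[{"linear":[0,-0.05,-0.03],"delta_rot":[0,0,0],"claw":0},{"linear":[0,0,0],"delta_rot":[0,0,0],"claw":0},{"linear":[0,0,0],"delta_rot":[0,0,0],"claw":0}]'
python3 -m creep '[{"linear":[0.1,0,0],"delta_rot":[0,0,0],"claw":0},{"linear":[0.2,0,0],"delta_rot":[0,0,0],"claw":0},{"linear":[0.2,0,0],"delta_rot":[0,0,0],"claw":0},{"linear":[0.2,0,0],"delta_rot":[0,0,0],"claw":0},{"linear":[0.1,0,0],"delta_rot":[0,0,0],"claw":0},{"linear":[0,0,0],"delta_rot":[0,0,0],"claw":0},{"linear":[0,0,0],"delta_rot":[0,0,0],"claw":0}]'
```

```text
time: 11.57
ee_pos: [0.5949, -0.1749, 0.0499]
orientation: [[-0.243, 0.97, 0.001], [0.97, 0.243, -0.0], [-0.001, 0.001, -1.0]]
wrist_force: [-3.8, 2.6, 6.2]
finger_gap: 0.0353
grip_force: 40.0
time: 12.15
ee_pos: [0.5933, -0.1686, 0.0499]
orientation: [[-0.243, 0.97, 0.002], [0.97, 0.243, -0.003], [-0.004, 0.001, -1.0]]
wrist_force: [-1.8, -5.5, 1.6]
finger_gap: 0.0351
grip_force: 40.0
```

```bash
python3 -m creep '[{"linear":[0.2,-0.02,0],"delta_rot":[0,0,0],"claw":0},{"linear":[0.2,0,0],"delta_rot":[0,0,0],"claw":0},{"linear":[0.2,0,0],"delta_rot":[0,0,0],"claw":0},{"linear":[0.2,0,0],"delta_rot":[0,0,0],"claw":0},{"linear":[0,0,0],"delta_rot":[0,0,0],"claw":0},{"linear":[0,0,0],"delta_rot":[0,0,0],"claw":0}]'
python3 -c "
from h import *
s=robot.sense();R=np.array(s['orientation']);print((s['wrist_force']@R).round(2),(s['moment']@R).round(2))"
```

```text
time: 12.65
ee_pos: [0.5913, -0.1605, 0.0499]
orientation: [[-0.243, 0.97, 0.003], [0.97, 0.243, -0.002], [-0.003, 0.002, -1.0]]
wrist_force: [-0.7, -5.0, 2.8]
finger_gap: 0.0351
grip_force: 40.0
[-4.67 -1.89 -2.78] [ 0.33 -0.89  0.11]
```

```bash
python3 -m creep '[{"linear":[0.2,-0.01,0],"delta_rot":[0,0,0],"claw":0},{"linear":[0.2,0,0],"delta_rot":[0,0,0],"claw":0},{"linear":[0.2,0,0],"delta_rot":[0,0,0],"claw":0},{"linear":[0.2,0,0],"delta_rot":[0,0,0],"claw":0},{"linear":[0.2,0,0],"delta_rot":[0,0,0],"claw":0},{"linear":[0.2,0,0],"delta_rot":[0,0,0],"claw":0},{"linear":[0.2,0,0],"delta_rot":[0,0,0],"claw":0},{"linear":[0,0,0],"delta_rot":[0,0,0],"claw":0},{"linear":[0,0,0],"delta_rot":[0,0,0],"claw":0}]'
python3 -c "
from h import *
s=robot.sense();R=np.array(s['orientation']);print((s['wrist_force']@R).round(2),(s['moment']@R).round(2))"
```

```text
time: 13.4
ee_pos: [0.5879, -0.1466, 0.0499]
orientation: [[-0.243, 0.97, 0.002], [0.97, 0.243, -0.002], [-0.002, 0.002, -1.0]]
wrist_force: [0.9, -4.9, 2.3]
finger_gap: 0.0348
grip_force: 40.0
[-4.98 -0.27 -2.3 ] [ 0.07 -1.    0.04]
```

```bash
cat > f.py <<'E'
from h import *
s=robot.sense();R=np.array(s['orientation']);p=np.array(s['ee_pos']);u=np.array([-.243,.97,0])
print("slid",((p-[.5951,-.1748,0])@u*1000).round(2),(s['wrist_force']@R).round(2),(s['moment']@R).round(2))
E
python3 -m creep '[{"linear":[0.1,0,0],"delta_rot":[0,0,0],"claw":0},{"linear":[0.1,0,0],"delta_rot":[0,0,0],"claw":0},{"linear":[0,0,0],"delta_rot":[0,0,0],"claw":0},{"linear":[0,0,0],"delta_rot":[0,0,0],"claw":0}]' >/dev/null; python3 f.py
python3 -m creep '[{"linear":[0.1,0,0],"delta_rot":[0,0,0],"claw":0},{"linear":[0,0,0],"delta_rot":[0,0,0],"claw":0},{"linear":[0,0,0],"delta_rot":[0,0,0],"claw":0}]'>/dev/null; python3 f.py
python3 -m creep '[{"linear":[0.1,0,0],"delta_rot":[0,0,0],"claw":0},{"linear":[0,0,0],"delta_rot":[0,0,0],"claw":0},{"linear":[0,0,0],"delta_rot":[0,0,0],"claw":0}]'>/dev/null; python3 f.py
```

```text
slid 31.16 [-5.03 -0.72 -2.29] [ 0.13 -0.89  0.07]
slid 32.17 [-4.2  -0.69 -3.99] [ 0.11 -0.99  0.06]
slid 33.14 [-4.36 -0.49 -2.73] [ 0.13 -0.98  0.09]
```

```bash
python3 -m creep '[{"linear":[0.1,0,0],"delta_rot":[0,0,0],"claw":0},{"linear":[0,0,0],"delta_rot":[0,0,0],"claw":0},{"linear":[0,0,0],"delta_rot":[0,0,0],"claw":0}]' >/dev/null; python3 f.py
python3 -m creep '[{"linear":[0.1,0,0],"delta_rot":[0,0,0],"claw":0},{"linear":[0,0,0],"delta_rot":[0,0,0],"claw":0},{"linear":[0,0,0],"delta_rot":[0,0,0],"claw":0}]'>/dev/null; python3 f.py
```

```text
slid 33.6 [-5.95 -0.1  -1.82] [ 0.1  -1.31  0.07]
slid 33.63 [-9.82 -0.05 -0.82] [ 0.11 -1.88  0.04]
```

The travel stopped at 33.6 mm while the axial force rose, so the nose is on the hood bottom. Next I'll press down to about 10 N.

```bash
python3 -m creep '[{"linear":[0,0,0.05],"delta_rot":[0,0,0],"claw":0},{"linear":[0,0,0],"delta_rot":[0,0,0],"claw":0},{"linear":[0,0,0],"delta_rot":[0,0,0],"claw":0}]' ; python3 f.py
python3 -m creep '[{"linear":[0,0,0.03],"delta_rot":[0,0,0],"claw":0},{"linear":[0,0,0],"delta_rot":[0,0,0],"claw":0},{"linear":[0,0,0],"delta_rot":[0,0,0],"claw":0}]'; python3 f.py
```

```text
time: 14.98
ee_pos: [0.5868, -0.1422, 0.0499]
orientation: [[-0.243, 0.97, 0.003], [0.97, 0.243, -0.004], [-0.005, 0.002, -1.0]]
wrist_force: [-0.1, -9.8, 3.3]
finger_gap: 0.0351
grip_force: 40.0
slid 33.6 [-9.47 -2.44 -3.22] [ 0.38 -1.71  0.11]
time: 15.23
ee_pos: [0.5868, -0.1422, 0.0499]
orientation: [[-0.243, 0.97, 0.003], [0.97, 0.243, -0.004], [-0.005, 0.002, -1.0]]
wrist_force: [1.0, -9.4, 5.5]
finger_gap: 0.0348
grip_force: 40.0
slid 33.6 [-9.38 -1.33 -5.42] [ 0.53 -1.64  0.05]
```

```bash
python3 -m creep '[{"linear":[0,-0.01,0.05],"delta_rot":[0,0,0],"claw":0},{"linear":[0,0,0],"delta_rot":[0,0,0],"claw":0},{"linear":[0,0,0],"delta_rot":[0,0,0],"claw":0},{"linear":[0,0,0],"delta_rot":[0,0,0],"claw":0},{"linear":[0,0,0],"delta_rot":[0,0,0],"claw":0},{"linear":[0,0,0],"delta_rot":[0,0,0],"claw":0}]' ; python3 f.py
python3 - <<'E'
from h import *
snap("wrist","w3.png"); import runpy; runpy.run_path("f.py"); snap("side","s3.png"); runpy.run_path("f.py")
s=cv2.imread("pics/s3.png")[150:270,240:400]
cv2.imwrite("pics/c3.png",np.hstack([cv2.imread("pics/w3.png"),cv2.copyMakeBorder(cv2.resize(s,(288,216),interpolation=cv2.INTER_CUBIC),0,168,0,0,0)]))
E
```

```text
time: 15.73
ee_pos: [0.5868, -0.1422, 0.0499]
orientation: [[-0.243, 0.97, 0.003], [0.97, 0.243, -0.004], [-0.005, 0.002, -1.0]]
wrist_force: [-1.1, -9.5, 7.5]
finger_gap: 0.0353
grip_force: 40.0
slid 33.6 [-8.95 -3.31 -7.51] [ 0.77 -1.48  0.1 ]
slid 33.59 [-7.82 -3.26 -6.8 ] [ 0.69 -1.49  0.12]
slid 33.61 [-7.95 -4.65 -7.96] [ 0.76 -1.46  0.08]
```

View pics/c3.png

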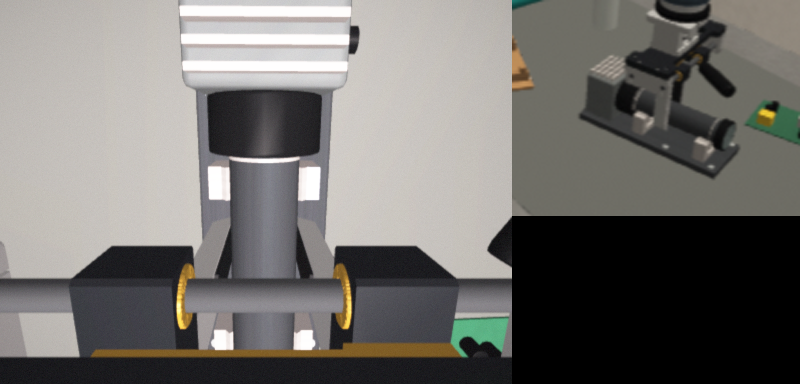

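The nose is deep in the hood, with the band just at the mouth (row ≈157) as expected when home, and the barrel lies in both Vs (side view). I'll trim the lateral load and bring the press up to 10 N.

```bash
python3 -m creep '[{"linear":[0,-0.04,0.03],"delta_rot":[0,0,0],"claw":0},{"linear":[0,0,0],"delta_rot":[0,0,0],"claw":0},{"linear":[0,0,0],"delta_rot":[0,0,0],"claw":0},{"linear":[0,0,0],"delta_rot":[0,0,0],"claw":0},{"linear":[0,0,0],"delta_rot":[0,0,0],"claw":0},{"linear":[0,0,0],"delta_rot":[0,0,0],"claw":0}]' ; python3 f.py
python3 -m creep '[{"linear":[0,0,0],"delta_rot":[0,0,0],"claw":0},{"linear":[0,0,0],"delta_rot":[0,0,0],"claw":0}]' >/dev/null; python3 f.py
```

```text
time: 16.33
ee_pos: [0.5868, -0.1422, 0.0499]
orientation: [[-0.243, 0.97, 0.004], [0.97, 0.243, -0.004], [-0.005, 0.003, -1.0]]
wrist_force: [-1.6, -8.4, 9.5]
finger_gap: 0.0351
grip_force: 40.0
slid 33.6 [-7.84 -3.61 -9.51] [ 0.57 -1.34  0.14]
slid 33.59 [-7.58 -2.24 -8.54] [ 0.56 -1.36  0.14]
```

```bash
python3 -m creep '[{"linear":[0,-0.03,0.02],"delta_rot":[0,0,0],"claw":0},{"linear":[0,0,0],"delta_rot":[0,0,0],"claw":0},{"linear":[0,0,0],"delta_rot":[0,0,0],"claw":0},{"linear":[0,0,0],"delta_rot":[0,0,0],"claw":0},{"linear":[0,0,0],"delta_rot":[0,0,0],"claw":0},{"linear":[0,0,0],"delta_rot":[0,0,0],"claw":0},{"linear":[0,0,0],"delta_rot":[0,0,0],"claw":0}]' >/dev/null; python3 f.py
python3 -m creep '[{"linear":[0,0,0],"delta_rot":[0,0,0],"claw":0},{"linear":[0,0,0],"delta_rot":[0,0,0],"claw":0},{"linear":[0,0,0],"delta_rot":[0,0,0],"claw":0},{"linear":[0,0,0],"delta_rot":[0,0,0],"claw":0}]' ; python3 f.py
```

```text
slid 33.58 [-7.53 -2.15 -8.23] [ 0.52 -1.32  0.07]
time: 17.42
ee_pos: [0.5868, -0.1423, 0.0499]
orientation: [[-0.243, 0.97, 0.005], [0.97, 0.243, -0.004], [-0.005, 0.004, -1.0]]
wrist_force: [0.4, -7.6, 9.5]
finger_gap: 0.0352
grip_force: 40.0
slid 33.59 [-7.52 -1.46 -9.48] [ 0.5  -1.34  0.11]
```

```bash
python3 -m creep '[{"linear":[0,0,0.02],"delta_rot":[0,0,0],"claw":0},{"linear":[0,0,0],"delta_rot":[0,0,0],"claw":0},{"linear":[0,0,0],"delta_rot":[0,0,0],"claw":0},{"linear":[0,0,0],"delta_rot":[0,0,0],"claw":0}]' >/dev/null; python3 f.py
python3 -m creep '[{"linear":[0,0,0],"delta_rot":[0,0,0],"claw":0},{"linear":[0,0,0],"delta_rot":[0,0,0],"claw":0}]' >/dev/null; python3 f.py
python3 -c "
from station import robot
print(robot.hand_in())"
```

```text
slid 33.57 [ -7.15  -2.18 -10.47] [ 0.59 -1.23  0.12]
slid 33.57 [ -6.77  -2.46 -10.02] [ 0.58 -1.26  0.09]
the job is handed in; nothing more can be done
None
```

I handed the job in with the barrel lying in both V-rests and its nose home against the hood bottom, the gripper still holding it and pressing down with about 10 N; `hand_in()` returned no verdict.

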